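# Offer the right lid up to a topping pan

## Task

Pick up by its handle the one lid that fits the open black topping pan, lift it across over the syrup rack, and finish holding it level, square to the pan and centred about 1 to 2 cm above its rim, so I can check the fit before it is closed. Do not let the lid touch the pan, do not bump the rack or knock its bottles, and leave the other two lids and the shake cup where they are. The job ends while you are still holding the lid there: do not set it down or let go.

Things in the scene. Friction and masses are not known exactly. Their poses are not given: they have to be found in the camera images.
- lid_a: White plastic pan lid lying flat on the counter, black upright handle. Plate 90 x 66 mm (x by y), plug under it 76 x 52 mm. Heights: plug 0-5, plate 5-9, handle 9-42 mm. Handle 12 mm thick (y), centred, runs along x: bar 56 mm long at 29-42 mm height, web 40 mm long below. Origin: centre of the plug's underside; x along the longer side, z up. About 0.09 kg.
- lid_b: White plastic pan lid lying flat on the counter, black upright handle. Plate 108 x 80 mm (x by y), plug under it 94 x 66 mm. Heights: plug 0-5, plate 5-9, handle 9-42 mm. Handle 12 mm thick (y), centred, runs along x: bar 56 mm long at 29-42 mm height, web 40 mm long below. Origin: centre of the plug's underside; x along the longer side, z up. About 0.11 kg.
- lid_c: White plastic pan lid lying flat on the counter, black upright handle. Plate 128 x 96 mm (x by y), plug under it 114 x 82 mm. Heights: plug 0-5, plate 5-9, handle 9-42 mm. Handle 12 mm thick (y), centred, runs along x: bar 56 mm long at 29-42 mm height, web 40 mm long below. Origin: centre of the plug's underside; x along the longer side, z up. About 0.14 kg.
- pan: Open, empty black plastic topping pan, fixed to the counter. Rim outline 108 x 80 mm (x by y), mouth 98 x 70 mm, 90 mm high. Origin: centre of its underside; x along the longer side, z up. The lid that fits has a plate of the rim's outline and a plug 2 mm smaller than the mouth on every side; it may be either way round (half a turn).
- pan_rim (a point): Centre of the pan's mouth, at the height of the rim's top (90 mm above the counter); axes as the pan's.
- rack: A low open aluminium rack, fixed to the counter between the lids and the pan, 360 x 90 mm (x by y), 50 mm high, in three bays. Origin: centre of its underside; x along its length, roughly away from the robot. With the bottles in it, it reaches 170 mm above the counter.
- bottle_0: A syrup bottle standing loose in a bay of the rack, 62 mm in diameter, 165 mm high. Origin: centre of its base, z up. Not to be moved.
- bottle_1: A syrup bottle standing loose in a bay of the rack, 62 mm in diameter, 165 mm high. Origin: centre of its base, z up. Not to be moved.
- bottle_2: A syrup bottle standing loose in a bay of the rack, 62 mm in diameter, 165 mm high. Origin: centre of its base, z up. Not to be moved.
- shake_cup: A loose steel shake cup, 84 mm in diameter at the rim, 140 mm high, standing on the counter beyond the pan. Origin: centre of its base. Not to be moved.
Mind the look-alikes: they are no part of the job. Leave any blue look-alike of the lid_b alone.

How it is judged:
By the outcome, as a careful person would: the job done as asked, in the order asked, and still so for the second after the job is handed in, while the arm keeps its last pose, push and grip.
It also fails if it takes over 45 s, if anything falls off the work surface, if the arm or the gripper's body presses on something with over 40 N, if the wrist force passes 120 N, or if a joint passes its speed limit or range.

## Robot

A 6-joint arm with a two-finger parallel gripper is mounted at the origin on the work surface. World frame = base frame: x ahead of the robot, y to its left, z up, the work surface at z = 0. Lengths are in m, angles in rad, forces in N, time in s.
With the tool pointing down it reaches from about 0.25 to 0.85 m from the base axis. Payload 12.5 kg.
Tool frame: the origin (TCP) lies midway between the tips of the shut fingers; the grasp point (between the pads) lies 19 mm behind it; z points along the fingers, y is the line along which they close (so a half turn about z gives the same grasp; the last joint's range is limited). The gripper opens to 93 mm and grips with 3 to 60 N. Pads are 15 mm wide; open, the fingers measure 128 mm over their backs; the gripper's body (75 mm by 188 mm) begins 65 mm behind the grasp point.
Start: joints at [1.1, 0.351, 1.652, -0, 1.139, -0.085], TCP at [0.207, 0.51, 0.219] pointing down, gripper open.
Joint ranges: [-2.75, 2.75], [-0.79, 2.1], [0.01, 2.65], [-1.57, 4.71], [0.07, 3.14], [-2.87, 2.87]. Speed limits (rad/s): [2.22, 2.22, 2.79, 3.14, 3.14, 3.14].

## Interface

Orientations are given as a unit quaternion [w, x, y, z].
In Python, from cell import manip gives the robot as it stands.
- The arm moves only by the shell command python3 -m crank 'ROWS'. ROWS is JSON, a list of rows, each an object of numbers: "rx", "ry", "rz": the turn, a rotation vector about the tool's x, y, z in rad; "x", "y", "z": the shift along the tool's x, y, z in cm; "grip": the closure, from -1 (fully open) to 1 (shut). A call has 1 to 8 rows; each row is the pose to reach, as a shift and turn from the pose commanded when the call began, along the tool's axes at that moment; what a row does not reach only later rows make up. A row lasts 1/12 s, in which the tool goes at most 41.7 mm and 7.16 degrees, less where a joint would pass 70% of its speed; a pose out of reach is approached as far as the arm can. A call with a gripper value outside its range is refused whole. The fingers move at their own pace and stop on an object; the grip force is fixed at half the most. Time passes only in rows, so rows that repeat a pose let the fingers close. It gives the time, the measured TCP pose, the force, the opening and the grip force at its end, in the units of the state.
- manip.state(): the state, without advancing time (a new reading comes with each control period).
- manip.read_camera(name): name is "scene" or "top" or "wrist"; returns the picture (480x640x3 uint8, red, green, blue); there is no depth.
- manip.camera_params(name): a dict with "K" (3x3 intrinsics, pixels), "rvec" (rotation vector, rad) and "tvec" (3), from world to camera coordinates, as OpenCV has them. Camera axes: x right, y down, z forward; pixel columns grow to the right and rows downward; lengths in m; the calibration is good to about 2 mm. A picture is of the moment at which its call begins: read the wrist's pose just before it. camera_params takes no time and is no camera call; for the wrist camera it gives the pose at the moment of the call.
- manip.close_job(): hands the job in; it is judged then, once.
Trained networks look in the newest picture that a camera, given by its name, has taken for a name from the list of things; names that differ only in an ending like _2 or _b are one class to them, and where a whole thing is asked for, a point or a joint stands for the part that bears it (a point fixed in the world has none). Each returns a list of dicts, best first, with "p" (0 to 1); they miss things now and then, are a little off and sometimes report something else, mostly with a low value. They report only what shows in the picture. A call takes as long as a camera call. They do not tell look-alikes from the thing itself.
- manip.recognise(camera, query): "point" ([column, row] in pixels, amid what is visible of it).
- manip.silhouettes(camera, query): "pixels" (480x640 bool, what is visible of it) and "point" ([column, row] in pixels, amid what is visible of it).
The state is a dict: "time_s": time; "qpos": joint angles; "qd": joint speeds; "tau": joint torques, N m; "tcp_pos": TCP position; "ee_rot": TCP orientation; "ft_force": force on the tool from outside, world axes, zero at the start; "moment": the same for the moment, N m; "gripper_width": finger opening in m; "finger_force": force on a finger pad.
Only numpy, scipy, OpenCV 4.12 (cv2) and the standard library are available. Lean on these libraries where they do the work, as an engineer would, in place of code of your own. Each camera call takes 0.05 s, during which the arm holds its last target. There are 200 camera calls.

## Working session

There is one attempt and no reset: what is moved stays moved. The work goes in short steps, Python scripts to look and compute and a shell command to move; the robot and the scene stay as the last step left them, time stands still between calls to the robot, and variables do not carry over. Pictures are saved under pics/ and viewed, at most 10 in all, crops included, and the job is handed in when it is done.

```bash
mkdir -p pics; ls
cat > h.py <<'E'
import numpy as np,cv2
from cell import manip
def cam(n):
    p=manip.camera_params(n);K=np.array(p['K'],float);R=cv2.Rodrigues(np.array(p['rvec'],float))[0];t=np.array(p['tvec'],float).ravel();return K,R,t
def ray(c,uv,z):
    K,R,t=c;d=R.T@np.linalg.inv(K)@np.array([uv[0],uv[1],1.]);o=-R.T@t;return o+d*(z-o[2])/d[2]
def proj(c,P):
    K,R,t=c;q=(np.atleast_2d(P)@R.T+t)@K.T;return q[:,:2]/q[:,2:]
E
python3 - <<'E'
from h import *
for n in ('top','scene'):
    im=manip.read_camera(n);cv2.imwrite(f'pics/{n}0.png',im[:,:,::-1])
c=cam('top');print(c)
print(manip.state())
for q,z in (('lid_b',.009),('pan',.09),('rack',.05),('bottle_0',.165),('shake_cup',.14)):
    for d in manip.silhouettes('top',q):
        m=d['pixels'].astype(np.uint8);r=cv2.minAreaRect(cv2.findNonZero(m))
        b=np.array([ray(c,p,z) for p in cv2.boxPoints(r)])[:,:2]
        print(q,round(d['p'],2),d['point'],'ctr',b.mean(0).round(4),'sides',np.linalg.norm(b[1]-b[0]).round(4),np.linalg.norm(b[2]-b[1]).round(4),'ang',np.degrees(np.arctan2(*(b[1]-b[0])[::-1])).round(1))
E
```

```text
pics
(array([[604.17126183,   0.        , 328.99181953],
       [  0.        , 604.17126183, 240.0674432 ],
       [  0.        ,   0.        ,   1.        ]]), array([[-9.05543019e-03, -9.99956556e-01, -2.21021285e-03],
       [-9.82837477e-01,  9.30762705e-03, -1.84238602e-01],
       [ 1.84251169e-01,  5.03920225e-04, -9.82879063e-01]]), array([-0.0926857 ,  0.56544698,  1.69113405]))
{'time_s': 0.1, 'qpos': array([ 1.10037945e+00,  3.51161760e-01,  1.65233912e+00, -6.59796065e-06,
        1.13908981e+00, -8.45810527e-02]), 'qd': array([ 0.00099504,  0.00108581, -0.00242898,  0.00042044, -0.00093077,
       -0.00027854]), 'tau': array([ 2.18031440e-03, -4.98028886e+01, -2.85706758e+01,  7.01105967e-02,
        2.39034276e-02, -9.19181207e-05]), 'tcp_pos': array([0.20681635, 0.50931303, 0.21817451]), 'ee_rot': array([-1.33825395e-04,  1.91722111e-01,  9.81449124e-01, -4.80747516e-04]), 'ft_force': array([ 0.61776017, -0.24118905,  0.38943115]), 'moment': array([-0.04786345, -0.02416576, -0.04038433]), 'finger_force': 0.0, 'gripper_width': 0.09284308722155457}
lid_b 0.88 [428.9, 255
[... 288 characters left out ...]

lid_b 0.7 [488.6, 241.9] ctr [ 0.5652 -0.5664] sides 0.1087 0.0807 ang -43.4
lid_b 0.57 [366.7, 224.3] ctr [ 0.6257 -0.2165] sides 0.1243 0.0936 ang -35.0
pan 0.81 [204.5, 252.4] ctr [0.5223 0.2444] sides 0.0829 0.1223 ang -62.0
rack 0.62 [292.9, 265.5] ctr [0.5278 0.0011] sides 0.3624 0.0996 ang -5.9
rack 0.48 [429.7, 253.5] ctr [ 0.5228 -0.3926] sides 0.105 0.0787 ang -23.4
bottle_0 0.87 [294.0, 251.7] ctr [ 0.5159 -0.0064] sides 0.0594 0.0681 ang -90.5
bottle_0 0.86 [300.8, 205.6] ctr [ 0.6263 -0.0157] sides 0.0574 0.0755 ang -90.6
bottle_0 0.84 [289.8, 296.8] ctr [0.3937 0.0081] sides 0.0592 0.0656 ang -63.7
shake_cup 0.87 [212.2, 184.4] ctr [0.7092 0.2296] sides 0.0809 0.1147 ang -62.6
```

View pics/top0.png

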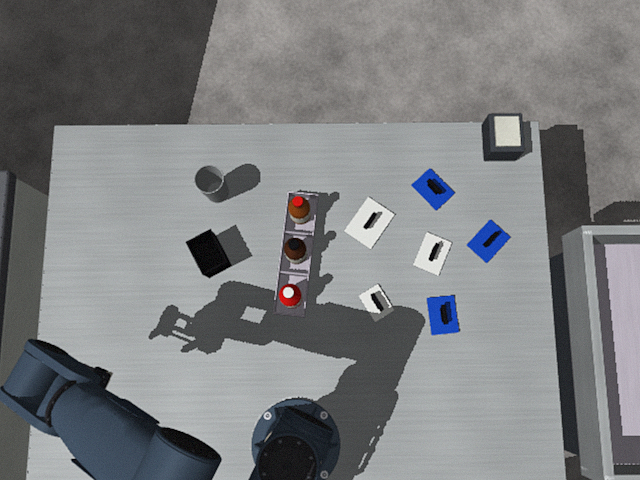

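View pics/scene0.png

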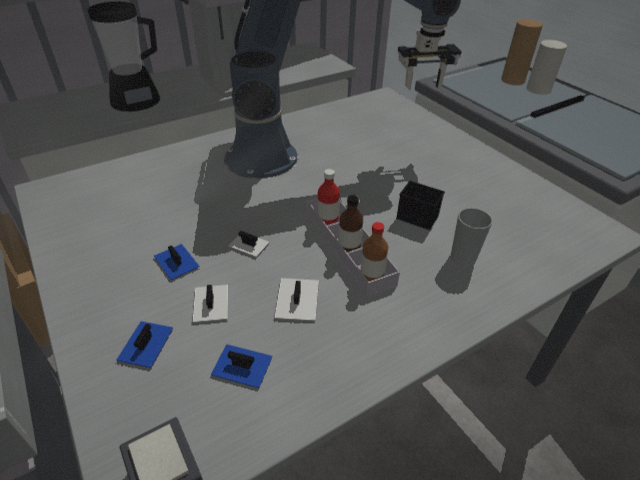

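In the top picture there are six lid-like things. White ones are at (376,300), 90x66 mm = lid_a; (433,253), 108x81 mm = lid_b; and (370,222), about 126x95 mm = lid_c. Blue look-alikes are at (433,188), (489,241) and (443,314). The pan is at (205,252) with the cup at (211,182), and the rack is between at x≈293. The white lid at (433,253) matches the pan's 108x80 rim. I'll confirm that in a crop and fit the poses of both.

```bash
cat >> h.py <<'E'
from scipy.optimize import minimize
def boxpts(x,y,a,L,W,z0,z1):
    c,s=np.cos(a),np.sin(a)
    return np.array([[x+c*u*L/2-s*v*W/2,y+s*u*L/2+c*v*W/2,z] for u in(-1,1) for v in(-1,1) for z in(z0,z1)])
def hullmask(c,boxes,sc=4):
    m=np.zeros((480*sc,640*sc),np.uint8)
    for b in boxes:
        cv2.fillConvexPoly(m,cv2.convexHull(np.round((proj(c,b)+.5)*sc-.5).astype(np.int32)),1)
    return m
def fit(views,model,x0):
    # views: list of (cam, mask)
    big=[(c,cv2.resize(m.astype(np.uint8),None,fx=4,fy=4,interpolation=cv2.INTER_NEAREST)) for c,m in views]
    def cost(p):
        t=0
        for c,m in big:
            h=hullmask(c,model(p*np.array([.01,.01,.1])));t+=1-(h&m).sum()/(h|m).sum()
        return t/len(big)
    x0=np.array(x0)/[.01,.01,.1]
    r=minimize(cost,x0,method='Nelder-Mead',options=dict(initial_simplex=np.vstack([x0]+[x0+1.0*e for e in np.eye(3)]),xatol=.01,fatol=1e-4))
    return r.x*[.01,.01,.1],r.fun
lidm=lambda p:[boxpts(*p,.108,.080,.005,.009),boxpts(*p,.056,.012,.029,.042),boxpts(*p,.040,.012,.009,.03)]
panm=lambda p:[boxpts(*p,.108,.080,0,.09)]
rackm=lambda p:[boxpts(*p,.36,.09,0,.05)]
E
python3 - <<'E'
from h import *
V={}
for n in ('top','scene'):
    im=manip.read_camera(n);c=cam(n)
    for q,P in (('lid_b',[.527,-.397,.009]),('pan',[.52,.244,.05])):
        u=proj(c,P)[0];D=manip.silhouettes(n,q)
        d=min(D,key=lambda d:np.hypot(*(np.array(d['point'])-u)))
        print(n,q,d['p'],d['point'],u.round(1),d['pixels'].sum());V.setdefault(q,[]).append((c,d['pixels']))
for q,m,starts in (('lid_b',lidm,[(.527,-.397,-.42),(.527,-.397,1.15)]),('pan',panm,[(.52,.244,.5),(.52,.244,-1.07)])):
    for v in (V[q],V[q][:1],V[q][1:]):
        for s in starts:
            x,f=fit(v,m,s);print(q,len(v),x.round(4),np.degrees(x[2]).round(1),round(f,3))
im=manip.read_camera('top')[150:345,190:515,::-1]
cv2.imwrite('pics/crop.png',cv2.resize(im,None,fx=2.4,fy=2.4,interpolation=cv2.INTER_CUBIC))
s=manip.state();from scipy.spatial.transform import Rotation as Rn
w,x,y,z=s['ee_rot'];T=Rn.from_quat([x,y,z,w]).as_matrix();K,R,t=cam('wrist')
print(T.round(3));print('cam in tool',T.T@(-R.T@t-s['tcp_pos']),(T.T@R.T).round(3),K[0,0])
E
```

```text
top lid_b 0.7 [432.3, 254.6] [430.7 254.4] 972
top pan 0.77 [206.4, 253.5] [210.3 256.6] 1224
scene lid_b 0.59 [211.5, 301.8] [211.6 298.3] 1204
scene pan 0.82 [417.6, 205.1] [416.  201.5] 1673
lid_b 2 [ 0.5329 -0.4022 -0.4034] -23.1 0.088
lid_b 2 [ 0.5344 -0.4028  2.7227] 156.0 0.088
lid_b 1 [ 0.5299 -0.3999 -0.4136] -23.7 0.042
lid_b 1 [ 0.5301 -0.3995  1.6336] 93.6 0.336
lid_b 1 [ 0.5372 -0.4045 -0.4095] -23.5 0.028
lid_b 1 [ 0.5391 -0.4175  1.2198] 69.9 0.394
pan 2 [0.5311 0.2496 0.4759] 27.3 0.091
pan 2 [ 0.5301  0.2506 -1.3859] -79.4 0.262
pan 1 [0.5285 0.2507 0.504 ] 28.9 0.098
pan 1 [ 0.5285  0.2511 -0.6252] -35.8 0.297
pan 1 [0.5339 0.2456 0.5315] 30.5 0.049
pan 1 [ 0.5319  0.2485 -1.3044] -74.7 0.165
[[-0.927  0.376  0.   ]
 [ 0.376  0.927  0.   ]
 [ 0.     0.    -1.   ]]
cam in tool [ 0.07560533  0.00037734 -0.16626379] [[-0.    -0.962 -0.273]
 [ 1.    -0.    -0.   ]
 [ 0.    -0.273  0.962]] 378.123134920095
```

View pics/crop.png

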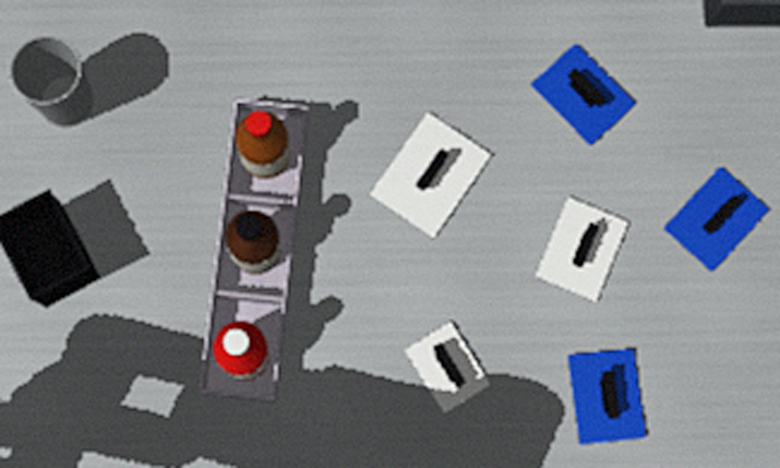

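The crop confirms it: of the white lids, the one at crop (583,248), top (433,253), is the medium 108x80, between the large (430,175) and the small (447,365); the blue ones are look-alikes. Next I hover over the pan to measure it with the wrist camera.

```bash
python3 -m crank '[{"x":-20,"y":-6,"z":-8,"grip":-1},{"x":-20,"y":-6,"z":-8,"grip":-1},{"x":-20,"y":-6,"z":-8,"grip":-1},{"x":-20,"y":-6,"z":-8,"grip":-1},{"x":-20,"y":-6,"z":-8,"grip":-1},{"x":-20,"y":-6,"z":-8,"grip":-1},{"x":-20,"y":-6,"z":-8,"grip":-1},{"x":-20,"y":-6,"z":-8,"grip":-1}]'
python3 -m crank '[{"x":-20,"y":-6,"grip":-1},{"x":-20,"y":-6,"grip":-1},{"x":-20,"y":-6,"grip":-1},{"x":-20,"y":-6,"grip":-1},{"x":-20,"y":-6,"grip":-1},{"x":-20,"y":-6,"grip":-1},{"x":-20,"y":-6,"grip":-1},{"x":-20,"y":-6,"grip":-1}]'
cat >> h.py <<'E'
def look(fn=None):
    c=cam('wrist');im=manip.read_camera('wrist')
    if fn: cv2.imwrite(f'pics/{fn}.png',im[:,:,::-1])
    return c,im
E
python3 - <<'E'
from h import *
c,im=look('pan1')
D=manip.silhouettes('wrist','pan');print([(d['p'],d['point'],d['pixels'].sum()) for d in D])
x,f=fit([(c,D[0]['pixels'])],panm,(.53,.25,.5));print(x,np.degrees(x[2]),f,proj(c,[x[0],x[1],.09]))
E
```

```text
[]invalid input
invalid input
Traceback (most recent call last):
IndexError: list index out of range
```

View pics/pan1.png

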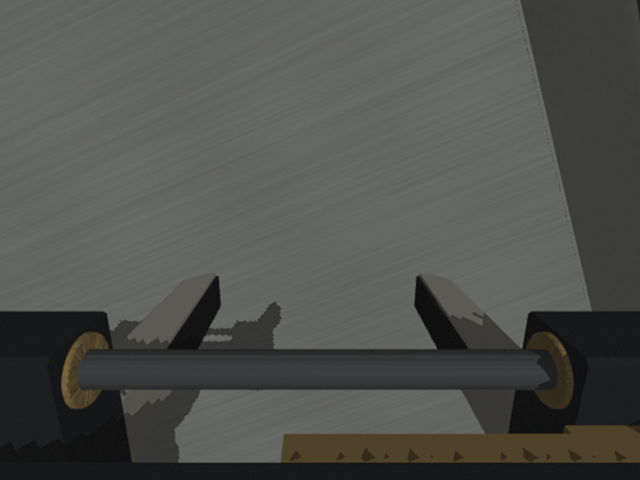

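The wrist view shows only bare counter between the finger tips at (218,275) and (417,275), because both calls were refused. A row probably needs every field.

```bash
python3 -m crank '[{"rx":0,"ry":0,"rz":0,"x":-5,"y":-1.5,"z":-2,"grip":-1}]'; python3 -m crank --help | head -20; python3 -c "
from h import *
print(manip.state()['tcp_pos'])"
```

```text
time_s: 0.88
tcp_pos: [0.2341, 0.4863, 0.2315]
ee_rot: [-0.001, 0.19, 0.982, -0.001]
ft_force: [0.5, -0.3, -0.6]
gripper_width: 0.0927
finger_force: 0.0
[0.23408238 0.48632508 0.23146072]invalid input: not JSON, or not a number
```

```bash
python3 -m crank '[{"rx":0,"ry":0,"rz":0,"x":-4,"y":-1.2,"z":-1,"grip":-1},{"rx":0,"ry":0,"rz":0,"x":-8,"y":-2.4,"z":-2,"grip":-1},{"rx":0,"ry":0,"rz":0,"x":-12,"y":-3.6,"z":-3,"grip":-1},{"rx":0,"ry":0,"rz":0,"x":-16,"y":-4.8,"z":-4,"grip":-1},{"rx":0,"ry":0,"rz":0,"x":-20,"y":-6,"z":-5,"grip":-1},{"rx":0,"ry":0,"rz":0,"x":-24,"y":-7.2,"z":-6,"grip":-1},{"rx":0,"ry":0,"rz":0,"x":-28,"y":-8.4,"z":-7,"grip":-1},{"rx":0,"ry":0,"rz":0,"x":-28,"y":-8.4,"z":-7,"grip":-1}]'
python3 -m crank '[{"rx":0,"ry":0,"rz":0,"x":-4,"y":-1.2,"z":0,"grip":-1},{"rx":0,"ry":0,"rz":0,"x":-8,"y":-2.4,"z":0,"grip":-1},{"rx":0,"ry":0,"rz":0,"x":-8,"y":-2.4,"z":0,"grip":-1},{"rx":0,"ry":0,"rz":0,"x":-8,"y":-2.4,"z":0,"grip":-1},{"rx":0,"ry":0,"rz":0,"x":-8,"y":-2.4,"z":0,"grip":-1}]'
python3 - <<'E'
from h import *
c,im=look('pan2')
D=manip.silhouettes('wrist','pan');print([(d['p'],d['point'],d['pixels'].sum()) for d in D])
x,f=fit([(c,D[0]['pixels'])],panm,(.53,.25,.5));print(x,np.degrees(x[2]),f,proj(c,[x[0],x[1],.09]))
E
```

```text
time_s: 1.55
tcp_pos: [0.469, 0.2988, 0.305]
ee_rot: [0.001, 0.193, 0.981, 0.0]
ft_force: [1.0, 0.6, -0.5]
gripper_width: 0.0931
finger_force: 0.0
time_s: 1.97
tcp_pos: [0.5297, 0.25, 0.3033]
ee_rot: [-0.0, 0.192, 0.981, -0.0]
ft_force: [-0.4, -0.6, 0.0]
gripper_width: 0.093
finger_force: 0.0
[(0.72, [318.3, 204.3], np.int64(8396))]
[0.53379689 0.24736942 0.48071121] 27.542723244872352 0.026875063728132198 [[315.95399427 207.28144744]]
```

View pics/pan2.png

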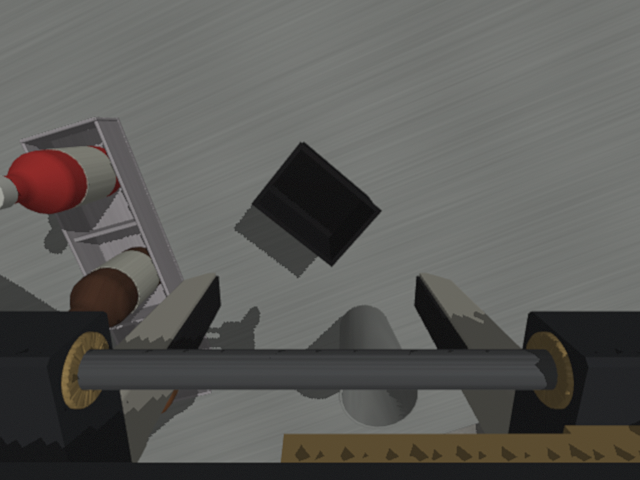

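The wrist view shows the open black pan with rim corners near (302,143), (380,211), (332,265) and (252,206), plus the rack at left and the cup at (375,390). I'll cross-check the network mask with a dark-pixel mask, and turn the tool to compare.

```bash
cat >> h.py <<'E'
def darkfit(c,im,thr,x0,model=panm):
    u=proj(c,[x0[0],x0[1],.08])[0].astype(int)
    m=(im.max(2)<thr).astype(np.uint8);m[300:]=0
    m=cv2.morphologyEx(m,cv2.MORPH_OPEN,np.ones((3,3)))
    n,l=cv2.connectedComponents(m);m=(l==l[u[1],u[0]])
    x,f=fit([(c,m)],model,x0);return x.round(4),np.degrees(x[2]).round(2),round(f,3),m.sum()
E
python3 - <<'E'
from h import *
im=cv2.imread('pics/pan2.png')[:,:,::-1];c=cam('wrist')
print(im[200,250:270].max(1),im[230,255:275].max(1),im[205,370:390].max(1))
for t in (40,45,50,55): print(t,darkfit(c,im,t,(.5338,.2474,.48)))
E
python3 -m crank '[{"rx":0,"ry":0,"rz":-0.12,"x":0,"y":0,"z":0,"grip":-1},{"rx":0,"ry":0,"rz":-0.24,"x":0,"y":0,"z":0,"grip":-1},{"rx":0,"ry":0,"rz":-0.36,"x":0,"y":0,"z":0,"grip":-1},{"rx":0,"ry":0,"rz":-0.48,"x":0,"y":0,"z":0,"grip":-1},{"rx":0,"ry":0,"rz":-0.60,"x":0,"y":0,"z":0,"grip":-1},{"rx":0,"ry":0,"rz":-0.72,"x":0,"y":0,"z":0,"grip":-1},{"rx":0,"ry":0,"rz":-0.84,"x":0,"y":0,"z":0,"grip":-1},{"rx":0,"ry":0,"rz":-0.87,"x":0,"y":0,"z":0,"grip":-1}]'
python3 -m crank '[{"rx":0,"ry":0,"rz":0,"x":0,"y":0,"z":0,"grip":-1},{"rx":0,"ry":0,"rz":0,"x":0,"y":0,"z":0,"grip":-1}]'
python3 - <<'E'
from h import *
print(manip.state()['qpos'].round(3))
c,im=look('pan3')
D=manip.silhouettes('wrist','pan')
x,f=fit([(c,D[0]['pixels'])],panm,(.534,.2474,.48));print(x,np.degrees(x[2]),f,proj(c,[x[0],x[1],.09]))
for t in (40,45,50,55): print(t,darkfit(c,im,t,(.5338,.2474,.48)))
E
```

```text
[120 121 116  93  48  24  23  26  26  24  24  21  23  21  22  22  23  22
  20  23] [64 65 65 65 65 64 63 65 64 65 64 66 65 67 66 66 64 66 66 64] [ 27  26  25  24  35  68  99 116 121 120 118 117 118 118 118 117 118 119
 118 118]
40 (array([0.5341, 0.248 , 0.4863]), np.float64(27.86), np.float64(0.051), np.int64(8076))
45 (array([0.5334, 0.2478, 0.486 ]), np.float64(27.85), np.float64(0.048), np.int64(8119))
50 (array([0.5339, 0.2478, 0.4802]), np.float64(27.51), np.float64(0.041), np.int64(8174))
55 (array([0.5343, 0.2473, 0.4916]), np.float64(28.17), np.float64(0.036), np.int64(8224))
time_s: 2.73
tcp_pos: [0.5293, 0.2507, 0.3038]
ee_rot: [0.0, -0.244, 0.97, 0.0]
ft_force: [0.0, 0.0, 0.6]
gripper_width: 0.0931
finger_force: 0.0
time_s: 2.9
tcp_pos: [0.5295, 0.2504, 0.3037]
ee_rot: [0.0, -0.24, 0.971, 0.0]
ft_force: [-0.3, -0.7, 0.4]
gripper_width: 0.0928
finger_force: 0.0
[ 0.362  0.347  1.445  0.     1.35  -1.692]
[0.53415008 0.24871199 0.49402925] 28.305791098531675 0.02759528860926186 [[313.63770164 205.43995079]]
40 (array([0.5348, 0.2482, 0.4941]), np.float64(28.31), np.float64(0.054), np.int64(8051))
45 (array([0.5348, 0.2482, 0.495 ]), np.float64(28.36), np.float64(0.045), np.int64(8122))
50 (array([0.5346, 0.2481, 0.4906]), np.float64(28.11), np.float64(0.039), np.int64(8187))
55 (array([0.5344, 0.248 , 0.4917]), np.float64(28.17), np.float64(0.036), np.int64(8210))
```

Pan fit is consistent: (0.534, 0.248), 28.1°. Now I cross to above the lid at 0.30 m height, well above the bottles.

```bash
python3 -m crank '[{"rx":0,"ry":0,"rz":0.11,"x":1.85,"y":-3.55,"z":0,"grip":-1},{"rx":0,"ry":0,"rz":0.22,"x":3.7,"y":-7.1,"z":0,"grip":-1},{"rx":0,"ry":0,"rz":0.33,"x":5.55,"y":-10.65,"z":0,"grip":-1},{"rx":0,"ry":0,"rz":0.44,"x":7.4,"y":-14.2,"z":0,"grip":-1},{"rx":0,"ry":0,"rz":0.55,"x":9.25,"y":-17.75,"z":0,"grip":-1},{"rx":0,"ry":0,"rz":0.66,"x":11.1,"y":-21.3,"z":0,"grip":-1},{"rx":0,"ry":0,"rz":0.77,"x":12.95,"y":-24.85,"z":0,"grip":-1},{"rx":0,"ry":0,"rz":0.88,"x":14.8,"y":-28.4,"z":0,"grip":-1}]'
python3 -m crank '[{"rx":0,"ry":0,"rz":0,"x":-1.6,"y":-3.8,"z":0.5,"grip":-1},{"rx":0,"ry":0,"rz":0,"x":-3.2,"y":-7.6,"z":1,"grip":-1},{"rx":0,"ry":0,"rz":0,"x":-4.8,"y":-11.4,"z":1.5,"grip":-1},{"rx":0,"ry":0,"rz":0,"x":-6.4,"y":-15.2,"z":2,"grip":-1},{"rx":0,"ry":0,"rz":0,"x":-8,"y":-19,"z":3,"grip":-1},{"rx":0,"ry":0,"rz":0,"x":-9.6,"y":-22.8,"z":4,"grip":-1},{"rx":0,"ry":0,"rz":0,"x":-11.2,"y":-26.6,"z":5,"grip":-1},{"rx":0,"ry":0,"rz":0,"x":-13,"y":-30.5,"z":6,"grip":-1}]'
python3 -m crank '[{"rx":0,"ry":0,"rz":0,"x":0,"y":0,"z":3,"grip":-1},{"rx":0,"ry":0,"rz":0,"x":0,"y":0,"z":3,"grip":-1},{"rx":0,"ry":0,"rz":0,"x":0,"y":0,"z":3,"grip":-1}]'
python3 - <<'E'
from h import *
s=manip.state();print(s['qpos'].round(3),s['tcp_pos'],s['ee_rot'])
c,im=look('lid1')
D=manip.silhouettes('wrist','lid_b');print([(d['p'],d['point'],d['pixels'].sum()) for d in D])
u=proj(c,[.533,-.402,.01])[0]
d=min(D,key=lambda d:np.hypot(*(np.array(d['point'])-u)))
x,f=fit([(c,d['pixels'])],lidm,(.533,-.402,-.41));print(x,np.degrees(x[2]),f,proj(c,[x[0],x[1],.009]))
E
```

```text
time_s: 3.67
tcp_pos: [0.531, -0.0723, 0.3038]
ee_rot: [0.0, 0.2, 0.98, 0.0]
ft_force: [0.9, 0.1, -0.1]
gripper_width: 0.0931
finger_force: 0.0
time_s: 4.33
tcp_pos: [0.5331, -0.3994, 0.2442]
ee_rot: [0.0, 0.197, 0.98, -0.0]
ft_force: [0.4, -0.2, -0.6]
gripper_width: 0.0934
finger_force: 0.0
time_s: 4.58
tcp_pos: [0.533, -0.3967, 0.2135]
ee_rot: [-0.001, 0.197, 0.98, 0.001]
ft_force: [-0.2, 0.2, -0.4]
gripper_width: 0.0932
finger_force: 0.0
[-0.71   0.568  1.329  0.     1.249 -1.884] [ 0.53303741 -0.39666772  0.213508  ] [-1.47808680e-03  1.96992937e-01  9.80403313e-01  9.70528602e-04]
[(0.82, [514.7, 221.5], np.int64(11793)), (0.8, [314.1, 206.8], np.int64(8395)), (0.78, [367.9, 347.3], np.int64(2030)), (0.75, [212.3, 43.8], np.int64(9401)), (0.71, [434.7, 15.2], np.int64(2668)), (0.7, [175.7, 270.5], np.int64(3022))]
[ 0.53569825 -0.40176388 -0.42073422] -24.106295088765545 0.018129456336149707 [[312.83033954 209.23357193]]
```

View pics/lid1.png

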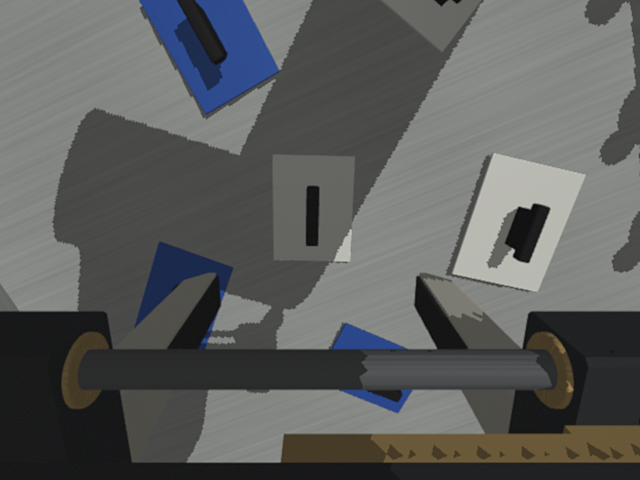

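The medium white lid is in shade at (313,208) with its handle upright in line with the tool. The blue ones are at (210,50), (180,290) and (370,365), and the large white one is at (515,222). Descending.

```bash
python3 -m crank '[{"rx":0,"ry":0,"rz":0.024,"x":-0.45,"y":-0.37,"z":3,"grip":-1},{"rx":0,"ry":0,"rz":0.024,"x":-0.45,"y":-0.37,"z":6,"grip":-1},{"rx":0,"ry":0,"rz":0.024,"x":-0.45,"y":-0.37,"z":9,"grip":-1},{"rx":0,"ry":0,"rz":0.024,"x":-0.45,"y":-0.37,"z":12,"grip":-1},{"rx":0,"ry":0,"rz":0.024,"x":-0.45,"y":-0.37,"z":14,"grip":-1},{"rx":0,"ry":0,"rz":0.024,"x":-0.45,"y":-0.37,"z":14,"grip":-1},{"rx":0,"ry":0,"rz":0.024,"x":-0.45,"y":-0.37,"z":14,"grip":-1},{"rx":0,"ry":0,"rz":0.024,"x":-0.45,"y":-0.37,"z":14,"grip":-1}]'
python3 - <<'E'
from h import *
from scipy.spatial.transform import Rotation as Rn
s=manip.state();w,x,y,z=s['ee_rot'];T=Rn.from_quat([x,y,z,w]).as_matrix();print(s['tcp_pos'],np.degrees(np.arctan2(T[1,0],T[0,0])),T[:,2])
c,im=look('lid2')
D=manip.silhouettes('wrist','lid_b')
u=proj(c,[.533,-.402,.01])[0]
d=min(D,key=lambda d:np.hypot(*(np.array(d['point'])-u)))
print(d['p'],d['point'])
x,f=fit([(c,d['pixels'])],lidm,(.5357,-.4018,-.42));print(x,np.degrees(x[2]),f)
print('tool err',T.T@(np.array([x[0],x[1],.0165])-s['tcp_pos'])*100)
E
```

```text
time_s: 5.35
tcp_pos: [0.5376, -0.403, 0.0774]
ee_rot: [0.002, 0.208, 0.978, -0.001]
ft_force: [-0.7, 0.1, 0.2]
gripper_width: 0.0926
finger_force: 0.0
[ 0.53761288 -0.40303518  0.07744819] 155.98897724114175 [ 0.00270101 -0.0023631  -0.99999356]
0.69 [318.9, 234.7]
[ 0.53542919 -0.40187331 -0.41592155] -23.83054946965168 0.015786184168992023
tool err [0.26764731 0.02373197 6.09391508]
```

View pics/lid2.png

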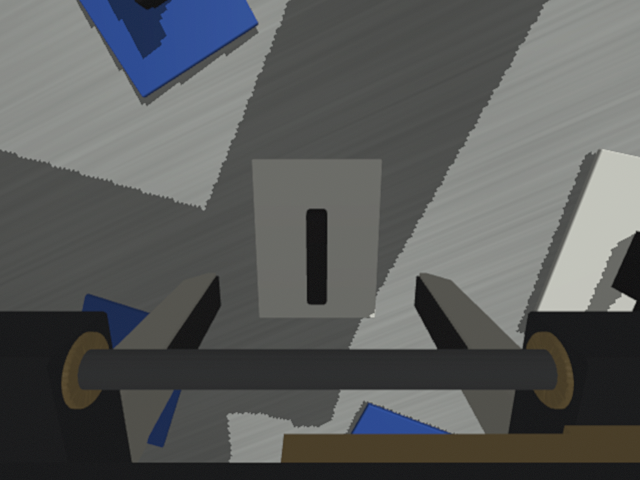

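The handle is upright at (317,257), midway between the finger tips at (218,275) and (417,275). Going down and closing.

```bash
python3 -m crank '[{"rx":0,"ry":0,"rz":0,"x":0.25,"y":0,"z":2,"grip":-1},{"rx":0,"ry":0,"rz":0,"x":0.25,"y":0,"z":4,"grip":-1},{"rx":0,"ry":0,"rz":0,"x":0.25,"y":0,"z":5.4,"grip":-1},{"rx":0,"ry":0,"rz":0,"x":0.25,"y":0,"z":6,"grip":-1},{"rx":0,"ry":0,"rz":0,"x":0.25,"y":0,"z":6,"grip":-1},{"rx":0,"ry":0,"rz":0,"x":0.25,"y":0,"z":6,"grip":-1},{"rx":0,"ry":0,"rz":0,"x":0.25,"y":0,"z":6,"grip":-1},{"rx":0,"ry":0,"rz":0,"x":0.25,"y":0,"z":6,"grip":-1}]'
python3 -m crank '[{"rx":0,"ry":0,"rz":0,"x":0,"y":0,"z":0,"grip":1},{"rx":0,"ry":0,"rz":0,"x":0,"y":0,"z":0,"grip":1},{"rx":0,"ry":0,"rz":0,"x":0,"y":0,"z":0,"grip":1},{"rx":0,"ry":0,"rz":0,"x":0,"y":0,"z":0,"grip":1},{"rx":0,"ry":0,"rz":0,"x":0,"y":0,"z":0,"grip":1},{"rx":0,"ry":0,"rz":0,"x":0,"y":0,"z":0,"grip":1},{"rx":0,"ry":0,"rz":0,"x":0,"y":0,"z":0,"grip":1},{"rx":0,"ry":0,"rz":0,"x":0,"y":0,"z":0,"grip":1}]'
```

```text
time_s: 6.12
tcp_pos: [0.5345, -0.4021, 0.0158]
ee_rot: [0.001, 0.208, 0.978, -0.0]
ft_force: [0.6, 1.1, 0.7]
gripper_width: 0.0929
finger_force: 0.0
time_s: 6.78
tcp_pos: [0.534, -0.4017, 0.0146]
ee_rot: [-0.0, 0.208, 0.978, -0.0]
ft_force: [-0.6, 0.9, -0.5]
gripper_width: 0.0443
finger_force: 0.0
```

Still closing; I'll hold longer, then lift.

```bash
python3 -m crank '[{"rx":0,"ry":0,"rz":0,"x":0,"y":0,"z":0,"grip":1},{"rx":0,"ry":0,"rz":0,"x":0,"y":0,"z":0,"grip":1},{"rx":0,"ry":0,"rz":0,"x":0,"y":0,"z":0,"grip":1},{"rx":0,"ry":0,"rz":0,"x":0,"y":0,"z":0,"grip":1},{"rx":0,"ry":0,"rz":0,"x":0,"y":0,"z":0,"grip":1},{"rx":0,"ry":0,"rz":0,"x":0,"y":0,"z":0,"grip":1},{"rx":0,"ry":0,"rz":0,"x":0,"y":0,"z":0,"grip":1},{"rx":0,"ry":0,"rz":0,"x":0,"y":0,"z":0,"grip":1}]'
```

```text
time_s: 7.45
tcp_pos: [0.534, -0.4017, 0.0146]
ee_rot: [0.0, 0.208, 0.978, -0.0]
ft_force: [-0.9, -0.8, 0.0]
gripper_width: 0.0122
finger_force: 30.0
```

```bash
python3 -m crank '[{"rx":0,"ry":0,"rz":0,"x":0,"y":0,"z":-1,"grip":1},{"rx":0,"ry":0,"rz":0,"x":0,"y":0,"z":-3,"grip":1},{"rx":0,"ry":0,"rz":0,"x":0,"y":0,"z":-5.5,"grip":1},{"rx":0,"ry":0,"rz":0,"x":0,"y":0,"z":-8,"grip":1},{"rx":0,"ry":0,"rz":0,"x":0,"y":0,"z":-10.5,"grip":1},{"rx":0,"ry":0,"rz":0,"x":0,"y":0,"z":-13,"grip":1},{"rx":0,"ry":0,"rz":0,"x":0,"y":0,"z":-15.5,"grip":1},{"rx":0,"ry":0,"rz":0,"x":0,"y":0,"z":-18,"grip":1}]'
python3 -m crank '[{"rx":0,"ry":0,"rz":0,"x":0,"y":0,"z":-2.5,"grip":1},{"rx":0,"ry":0,"rz":0,"x":0,"y":0,"z":-5,"grip":1},{"rx":0,"ry":0,"rz":0,"x":0,"y":0,"z":-7.5,"grip":1},{"rx":0,"ry":0,"rz":0,"x":0,"y":0,"z":-10,"grip":1},{"rx":0,"ry":0,"rz":0,"x":0,"y":0,"z":-11.5,"grip":1},{"rx":0,"ry":0,"rz":0,"x":0,"y":0,"z":-12,"grip":1},{"rx":0,"ry":0,"rz":0,"x":0,"y":0,"z":-12,"grip":1},{"rx":0,"ry":0,"rz":0,"x":0,"y":0,"z":-12,"grip":1}]'
cat >> h.py <<'E'
from scipy.spatial.transform import Rotation as Rn
def tool():
    s=manip.state();w,x,y,z=s['ee_rot'];return s,Rn.from_quat([x,y,z,w]).as_matrix()
E
python3 - <<'E'
from h import *
s,T=tool();print(s['tcp_pos'],T.round(4),s['gripper_width'],s['finger_force'],s['qpos'].round(3))
c,im=look('held')
E
```

```text
time_s: 8.12
tcp_pos: [0.5338, -0.4014, 0.1966]
ee_rot: [0.0, 0.208, 0.978, -0.0]
ft_force: [1.1, -0.7, -1.8]
gripper_width: 0.0119
finger_force: 30.0
time_s: 8.78
tcp_pos: [0.5337, -0.4014, 0.3137]
ee_rot: [-0.001, 0.208, 0.978, 0.0]
ft_force: [-0.0, 0.3, -2.1]
gripper_width: 0.0117
finger_force: 30.0
[ 0.53371351 -0.40140816  0.31372009] [[-9.132e-01  4.076e-01 -9.000e-04]
 [ 4.076e-01  9.132e-01  8.000e-04]
 [ 1.200e-03  4.000e-04 -1.000e+00]] 0.011719029334548473 30.000033974647522 [-0.715  0.508  1.184 -0.     1.451 -1.866]
```

View pics/held.png

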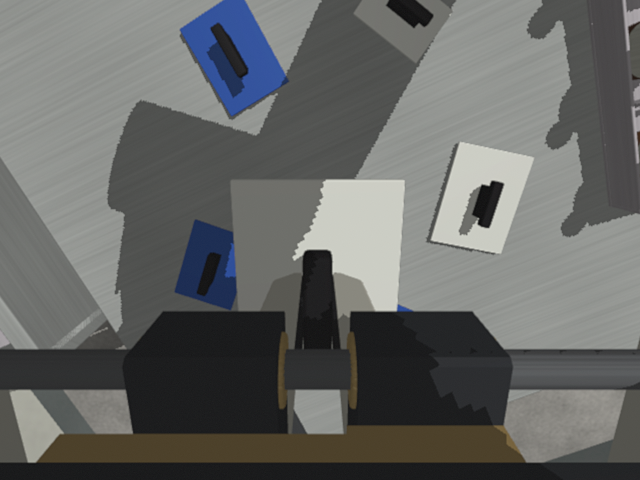

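The lid is held by its handle at (317,270), with its far edge at row 180, columns 231 to 405. I'll check its pose in the hand, including tilt, against the model.

Run:
```python
from h import *
from scipy.optimize import least_squares
s,T=tool();c=cam('wrist');im=cv2.imread('pics/held.png')
g=cv2.cvtColor(im,cv2.COLOR_BGR2GRAY).astype(float)
# tool-frame lid: x,y offset of centre, yaw, pitch about tool y at grasp point; plate top z_tool=.0056
def pts(p,L):
    R=Rn.from_euler('zy',[p[2],p[3]]).as_matrix();g0=np.array([0,0,-.019])
    return s['tcp_pos']+(g0+(L+[p[0],p[1],0]-g0)@R.T)@T.T
# nominal
for p in ([0,0,0,0],[-.0014,0,0,0],[-.0014,0,0,.03]):
    print(p,proj(c,pts(p,np.array([[.054,-.04,.0056],[.054,.04,.0056],[0,-.04,.0056],[0,.04,.0056]]))).round(1).tolist())
for col in (245,270,345,390): print(col,[int(v) for v in g[174:188,col]])
for r in (185,200,250,300): print(r,[int(v) for v in g[r,222:244]],[int(v) for v in g[r,392:412]])
```

```text
[0, 0, 0, 0] [[228.0, 175.1], [404.6, 175.1], [235.1, 285.3], [397.7, 285.2]]
[-0.0014, 0, 0, 0] [[228.2, 178.2], [404.4, 178.1], [235.2, 287.9], [397.5, 287.9]]
[-0.0014, 0, 0, 0.03] [[227.3, 177.1], [405.3, 177.0], [235.1, 286.5], [397.6, 286.5]]
245 [81, 83, 83, 81, 82, 95, 107, 111, 110, 111, 110, 110, 110, 111]
270 [81, 81, 81, 81, 81, 95, 107, 111, 111, 111, 110, 110, 110, 110]
345 [84, 83, 82, 78, 88, 149, 202, 212, 206, 204, 204, 204, 204, 203]
390 [151, 152, 150, 147, 144, 160, 200, 211, 205, 203, 204, 204, 204, 204]
185 [82, 82, 82, 83, 82, 82, 80, 82, 94, 109, 111, 111, 110, 111, 111, 110, 110, 110, 111, 111, 110, 109] [204, 204, 204, 204, 204, 204, 204, 203, 205, 204, 205, 205, 177, 140, 150, 151, 150, 149, 147, 147]
200 [81, 81, 81, 80, 80, 81, 80, 82, 84, 97, 109, 111, 111, 109, 110, 110, 110, 110, 110, 110, 110, 110] [202, 204, 203, 204, 203, 203, 204, 203, 203, 205, 204, 179, 139, 145, 147, 147, 147, 148, 148, 148]
250 [48, 45, 45, 46, 46, 45, 45, 47, 63, 79, 78, 78, 94, 109, 111, 110, 110, 111, 110, 110, 110, 109] [204, 203, 203, 204, 203, 203, 204, 207, 184, 140, 148, 151, 150, 150, 149, 150, 149, 149, 149, 149]
300 [46, 45, 45, 45, 45, 46, 44, 43, 46, 46, 42, 48, 67, 81, 82, 94, 111, 111, 111, 110, 110, 110] [203, 203, 203, 204, 208, 191, 147, 145, 147, 148, 149, 150, 150, 151, 150, 148, 149, 149, 149, 149]
```

In the hand the lid is level within about 0.5° and its centre is about 1.6 mm behind the TCP. Now I cross at lid height 0.30 m, over the 0.17 m bottles, then turn.

```bash
python3 -m crank '[{"rx":0,"ry":0,"rz":0,"x":0.5,"y":1.1,"z":0,"grip":1},{"rx":0,"ry":0,"rz":0,"x":1.5,"y":3.3,"z":0,"grip":1},{"rx":0,"ry":0,"rz":0,"x":2.7,"y":6,"z":0,"grip":1},{"rx":0,"ry":0,"rz":0,"x":3.9,"y":8.7,"z":0,"grip":1},{"rx":0,"ry":0,"rz":0,"x":5.1,"y":11.4,"z":0,"grip":1},{"rx":0,"ry":0,"rz":0,"x":6.3,"y":14.1,"z":0,"grip":1},{"rx":0,"ry":0,"rz":0,"x":7.5,"y":16.8,"z":0,"grip":1},{"rx":0,"ry":0,"rz":0,"x":8.7,"y":19.5,"z":0,"grip":1}]'
python3 -m crank '[{"rx":0,"ry":0,"rz":0,"x":1.2,"y":2.7,"z":0,"grip":1},{"rx":0,"ry":0,"rz":0,"x":2.4,"y":5.4,"z":0,"grip":1},{"rx":0,"ry":0,"rz":0,"x":3.6,"y":8.1,"z":0,"grip":1},{"rx":0,"ry":0,"rz":0,"x":4.8,"y":10.8,"z":0,"grip":1},{"rx":0,"ry":0,"rz":0,"x":6,"y":13.5,"z":0,"grip":1},{"rx":0,"ry":0,"rz":0,"x":7.2,"y":16.2,"z":0,"grip":1},{"rx":0,"ry":0,"rz":0,"x":8.4,"y":18.9,"z":0,"grip":1},{"rx":0,"ry":0,"rz":0,"x":9.6,"y":21.6,"z":0,"grip":1}]'
python3 -m crank '[{"rx":0,"ry":0,"rz":0,"x":1.2,"y":2.7,"z":0,"grip":1},{"rx":0,"ry":0,"rz":0,"x":2.4,"y":5.4,"z":0,"grip":1},{"rx":0,"ry":0,"rz":0,"x":3.6,"y":8.1,"z":0,"grip":1},{"rx":0,"ry":0,"rz":0,"x":4.8,"y":10.8,"z":0,"grip":1},{"rx":0,"ry":0,"rz":0,"x":6,"y":13.5,"z":0,"grip":1},{"rx":0,"ry":0,"rz":0,"x":7,"y":15.7,"z":0,"grip":1},{"rx":0,"ry":0,"rz":0,"x":7.8,"y":17.5,"z":0,"grip":1},{"rx":0,"ry":0,"rz":0,"x":8.1,"y":18.1,"z":0,"grip":1}]'
python3 -m crank '[{"rx":0,"ry":0,"rz":-0.03,"x":0,"y":0,"z":0,"grip":1},{"rx":0,"ry":0,"rz":-0.11,"x":0,"y":0,"z":0,"grip":1},{"rx":0,"ry":0,"rz":-0.2,"x":0,"y":0,"z":0,"grip":1},{"rx":0,"ry":0,"rz":-0.29,"x":0,"y":0,"z":0,"grip":1},{"rx":0,"ry":0,"rz":-0.38,"x":0,"y":0,"z":0,"grip":1},{"rx":0,"ry":0,"rz":-0.47,"x":0,"y":0,"z":0,"grip":1},{"rx":0,"ry":0,"rz":-0.54,"x":0,"y":0,"z":0,"grip":1},{"rx":0,"ry":0,"rz":-0.6,"x":0,"y":0,"z":0,"grip":1}]'
python3 -m crank '[{"rx":0,"ry":0,"rz":-0.08,"x":0,"y":0,"z":0,"grip":1},{"rx":0,"ry":0,"rz":-0.16,"x":0,"y":0,"z":0,"grip":1},{"rx":0,"ry":0,"rz":-0.24,"x":0,"y":0,"z":0,"grip":1},{"rx":0,"ry":0,"rz":-0.3,"x":0,"y":0,"z":0,"grip":1},{"rx":0,"ry":0,"rz":-0.31,"x":0,"y":0,"z":0,"grip":1},{"rx":0,"ry":0,"rz":-0.31,"x":0,"y":0,"z":0,"grip":1},{"rx":0,"ry":0,"rz":-0.31,"x":0,"y":0,"z":0,"grip":1}]'
cat > goto.py <<'E'
from h import *
s,T=tool();tgt=np.array([.5329,.2472,.118])
print('cm in tool',(T.T@(tgt-s['tcp_pos'])*100).round(2),'yaw',np.degrees(np.arctan2(T[1,0],T[0,0])).round(2),'axis',T[:,2].round(4),s['tcp_pos'].round(4),s['gripper_width'])
E
python3 goto.py
```

```text
time_s: 9.5
tcp_pos: [0.5333, -0.1858, 0.3137]
ee_rot: [-0.001, 0.208, 0.978, 0.0]
ft_force: [0.2, -0.2, -1.8]
gripper_width: 0.0118
finger_force: 30.0
time_s: 10.17
tcp_pos: [0.5333, 0.0502, 0.3138]
ee_rot: [-0.001, 0.208, 0.978, -0.0]
ft_force: [0.9, 0.3, -1.6]
gripper_width: 0.012
finger_force: 30.0
time_s: 10.83
tcp_pos: [0.5329, 0.2491, 0.3135]
ee_rot: [-0.001, 0.207, 0.978, -0.0]
ft_force: [0.5, -0.1, -1.6]
gripper_width: 0.0118
finger_force: 30.0
time_s: 11.5
tcp_pos: [0.5336, 0.246, 0.314]
ee_rot: [-0.001, -0.092, 0.996, -0.0]
ft_force: [-0.4, 1.0, -1.6]
gripper_width: 0.0118
finger_force: 30.0
time_s: 12.08
tcp_pos: [0.5339, 0.2463, 0.3143]
ee_rot: [-0.0, -0.242, 0.97, -0.0]
ft_force: [0.1, -0.3, -1.3]
gripper_width: 0.0117
finger_force: 30.0
cm in tool [ 0.04  0.13 19.63] yaw -152.03 axis [-5.e-04 -2.e-04 -1.e+00] [0.5339 0.2463 0.3143] 0.011662820631228601
```

```bash
python3 -m crank '[{"rx":0,"ry":0,"rz":0,"x":0.04,"y":0.13,"z":1.5,"grip":1},{"rx":0,"ry":0,"rz":0,"x":0.04,"y":0.13,"z":4,"grip":1},{"rx":0,"ry":0,"rz":0,"x":0.04,"y":0.13,"z":6.5,"grip":1},{"rx":0,"ry":0,"rz":0,"x":0.04,"y":0.13,"z":9,"grip":1},{"rx":0,"ry":0,"rz":0,"x":0.04,"y":0.13,"z":11.5,"grip":1},{"rx":0,"ry":0,"rz":0,"x":0.04,"y":0.13,"z":14,"grip":1},{"rx":0,"ry":0,"rz":0,"x":0.04,"y":0.13,"z":15.5,"grip":1},{"rx":0,"ry":0,"rz":0,"x":0.04,"y":0.13,"z":16,"grip":1}]'
python3 -m crank '[{"rx":0,"ry":0,"rz":0,"x":0,"y":0,"z":0.8,"grip":1},{"rx":0,"ry":0,"rz":0,"x":0,"y":0,"z":1.6,"grip":1},{"rx":0,"ry":0,"rz":0,"x":0,"y":0,"z":2.2,"grip":1},{"rx":0,"ry":0,"rz":0,"x":0,"y":0,"z":2.6,"grip":1},{"rx":0,"ry":0,"rz":0,"x":0,"y":0,"z":2.6,"grip":1},{"rx":0,"ry":0,"rz":0,"x":0,"y":0,"z":2.6,"grip":1},{"rx":0,"ry":0,"rz":0,"x":0,"y":0,"z":2.6,"grip":1}]'
python3 goto.py
```

```text
time_s: 12.75
tcp_pos: [0.532, 0.2469, 0.152]
ee_rot: [-0.002, -0.242, 0.97, -0.0]
ft_force: [0.0, 0.2, -1.2]
gripper_width: 0.0118
finger_force: 30.0
time_s: 13.33
tcp_pos: [0.5335, 0.2476, 0.1291]
ee_rot: [0.0, -0.243, 0.97, 0.0]
ft_force: [-0.3, 0.7, -0.3]
gripper_width: 0.0117
finger_force: 30.0
cm in tool [ 0.08 -0.01  1.11] yaw -151.91 axis [ 8.e-04  3.e-04 -1.e+00] [0.5335 0.2476 0.1291] 0.011673804210507658
```

```bash
python3 -m crank '[{"rx":0,"ry":0,"rz":0,"x":0.07,"y":0,"z":0.4,"grip":1},{"rx":0,"ry":0,"rz":0,"x":0.07,"y":0,"z":0.8,"grip":1},{"rx":0,"ry":0,"rz":0,"x":0.07,"y":0,"z":1,"grip":1},{"rx":0,"ry":0,"rz":0,"x":0.07,"y":0,"z":1,"grip":1},{"rx":0,"ry":0,"rz":0,"x":0.07,"y":0,"z":1,"grip":1},{"rx":0,"ry":0,"rz":0,"x":0.07,"y":0,"z":1,"grip":1},{"rx":0,"ry":0,"rz":0,"x":0.07,"y":0,"z":1,"grip":1}]'
python3 goto.py
python3 - <<'E'
from h import *
c,im=look()
im2=manip.read_camera('scene');u=proj(cam('scene'),[.534,.248,.1])[0].astype(int);print(u)
cr=cv2.resize(im2[u[1]-75:u[1]+75,u[0]-75:u[0]+75],(480,480),interpolation=cv2.INTER_CUBIC)
w=im[100:340,160:480]
cv2.imwrite('pics/fin.png',np.hstack([cr,cv2.resize(w,(320,240)).repeat(1,0) if 0 else cv2.copyMakeBorder(w,120,120,0,0,cv2.BORDER_CONSTANT)])[:,:,::-1])
cv2.imwrite('pics/finw.png',im[:,:,::-1]);cv2.imwrite('pics/fins.png',im2[:,:,::-1])
E
```

```text
time_s: 13.92
tcp_pos: [0.5327, 0.2472, 0.1188]
ee_rot: [0.0, -0.243, 0.97, 0.0]
ft_force: [0.5, -0.4, -1.5]
gripper_width: 0.0119
finger_force: 30.0
cm in tool [-0.01 -0.01  0.08] yaw -151.91 axis [ 3.e-04  1.e-04 -1.e+00] [0.5327 0.2472 0.1188] 0.011890062755675945
[423 189]
```

View pics/fin.png

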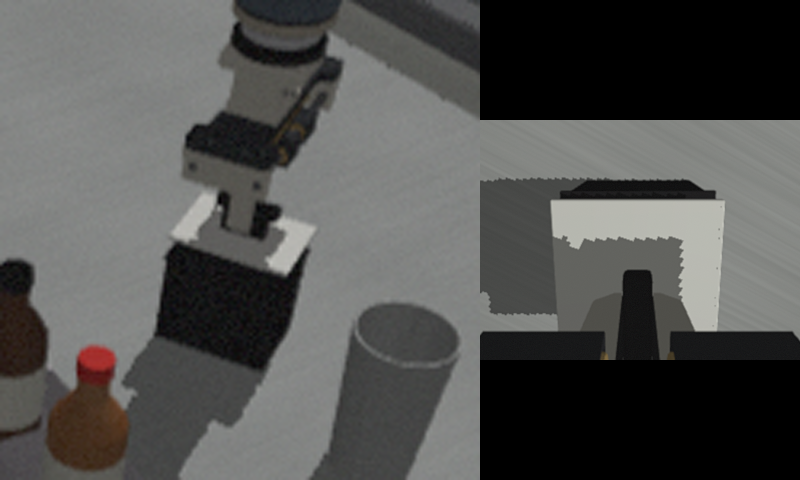

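The lid sits above the pan, level and square (scene crop at (245,232); wrist part at right), with the pan's rim edge parallel just beyond the lid's edge. Now a numeric check of the rim edge against the lid edge.

Run:
```python
from h import *
s,T=tool();c=cam('wrist');im=cv2.imread('pics/finw.png');g=cv2.cvtColor(im,cv2.COLOR_BGR2GRAY)
for col in (250,270,318,370,385): print(col,g[155:185,col].tolist())
for r in (173,175,177): print(r,g[r,234:250].tolist(),g[r,388:402].tolist())
P=boxpts(.5343,.248,np.radians(28.1),.108,.08,.09,.0901)[::2];print('rim pred',proj(c,P).round(1).tolist())
lid=lambda x,y,z:proj(c,s['tcp_pos']+T@np.array([x,y,z]))[0].round(1)
print('lid pred',lid(.0524,-.04,.0062),lid(.0524,.04,.0062))
o=s['tcp_pos']
for uv,z in (((318,171),.09),((318,179.3),o[2]-.0062),((240,175),.09),((396,175),.09)): print(uv,(T.T@(ray(c,uv,z)-o)).round(4))
```

```text
250 [133, 134, 136, 139, 121, 89, 72, 72, 73, 73, 73, 73, 73, 74, 74, 53, 30, 26, 26, 23, 21, 18, 16, 35, 96, 151, 177, 182, 183, 183]
270 [132, 135, 136, 107, 69, 42, 18, 14, 17, 17, 16, 16, 18, 20, 17, 20, 28, 30, 30, 31, 24, 18, 19, 35, 97, 151, 176, 182, 183, 182]
318 [132, 133, 135, 138, 124, 77, 24, 14, 17, 17, 20, 16, 18, 18, 20, 19, 28, 31, 32, 31, 27, 18, 19, 35, 96, 151, 177, 183, 184, 183]
370 [132, 133, 134, 136, 137, 109, 60, 18, 13, 14, 17, 19, 16, 18, 16, 19, 29, 33, 31, 33, 31, 30, 28, 43, 96, 152, 179, 185, 186, 185]
385 [137, 136, 136, 135, 134, 135, 134, 134, 133, 134, 134, 134, 135, 139, 122, 76, 30, 28, 33, 30, 31, 31, 29, 42, 96, 152, 178, 185, 186, 185]
173 [73, 72, 71, 72, 74, 62, 29, 22, 25, 28, 30, 31, 29, 30, 30, 30] [33, 31, 34, 31, 32, 29, 31, 63, 112, 137, 136, 133, 134, 134]
175 [72, 73, 73, 73, 73, 66, 40, 20, 19, 20, 21, 18, 23, 25, 23, 24] [31, 32, 32, 33, 32, 29, 35, 81, 124, 138, 136, 136, 136, 134]
177 [71, 69, 71, 71, 72, 64, 36, 16, 16, 17, 18, 16, 16, 14, 17, 18] [29, 29, 29, 30, 27, 26, 30, 77, 123, 137, 135, 135, 135, 136]
rim pred [[238.9, 172.5], [394.9, 172.5], [249.3, 356.3], [384.7, 356.3]]
lid pred [229.1 178. ] [404.8 178. ]
(318, 171) [0.053  0.0005 0.0287]
(318, 179.3) [0.0518 0.0005 0.0062]
(240, 175) [ 0.0509 -0.0395  0.0287]
(396, 175) [0.0509 0.0406 0.0287]
```

The rim edge is about 1.3 mm ahead of the lid edge along tool x and centred in y. I'll trim 1 mm, then hand in.

```bash
python3 -m crank '[{"rx":0,"ry":0,"rz":0,"x":0.1,"y":0,"z":0,"grip":1},{"rx":0,"ry":0,"rz":0,"x":0.1,"y":0,"z":0,"grip":1},{"rx":0,"ry":0,"rz":0,"x":0.1,"y":0,"z":0,"grip":1},{"rx":0,"ry":0,"rz":0,"x":0.1,"y":0,"z":0,"grip":1},{"rx":0,"ry":0,"rz":0,"x":0.1,"y":0,"z":0,"grip":1},{"rx":0,"ry":0,"rz":0,"x":0.1,"y":0,"z":0,"grip":1}]'
python3 goto.py && python3 -c "
from cell import manip
print(manip.close_job())"
```

```text
time_s: 14.52
tcp_pos: [0.5318, 0.2467, 0.1186]
ee_rot: [-0.0, -0.243, 0.97, -0.0]
ft_force: [-0.5, -0.7, -1.5]
gripper_width: 0.0116
finger_force: 30.0
cm in tool [-0.13 -0.01  0.06] yaw -151.92 axis [-0. -0. -1.] [0.5318 0.2467 0.1186] 0.011585953760356659
the job is handed in; nothing more can be done
None
```

The job is handed in with the arm still holding lid_b (the white 108 x 80 mm lid) level and square over the pan, centred to about 1 mm and about 1.4 cm above the rim by my measurements, after 14.5 s; no verdict came back.

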